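# Press the colour-label holder home behind the lip of a paint rack

### The arm

A 7-joint arm with a two-finger parallel gripper is mounted at the origin on the work surface. World frame = base frame: x ahead of the robot, y to its left, z up, the work surface at z = 0. Lengths are in m, angles in rad, forces in N, time in s.
With the tool pointing down it reaches from about 0.425 to 0.875 m from the base axis. Payload 4.7 kg.
Tool frame: the origin (TCP) lies on the front face of the gripper's body, between the roots of the fingers; the fingertips stand 70 mm ahead of it and the grasp point (between the pads) lies 51 mm ahead of it (robot.tcp_to_grasp is the distance from the TCP to the grasp point, in m); z points along the fingers, y is the line along which they close (so a half turn about z gives the same grasp; the last joint's range is limited). The gripper opens to 87 mm and grips with 3 to 60 N. Pads are 19 mm wide; open, the fingers measure 117 mm over their backs; the gripper's body (75 mm by 190 mm) begins 51 mm behind the grasp point.
Start: joints at [1.184, 0.321, -0.07, 1.45, 0.023, 1.371, -0.057], TCP at [0.254, -0.599, 0.292] pointing down, gripper open.
Joint ranges: [-2.86, 2.86], [-0.3, 2.09], [-1.38, 1.24], [0.06, 2.45], [-1.56, 4.7], [0.09, 2.05], [-2.69, 2.69]. Speed limits (rad/s): [2.57, 2.57, 3.14, 3.14, 3.14, 3.14, 3.14].

### API

Orientations are given as a unit quaternion [x, y, z, w].
In Python, from plant import robot, get_image, get_calibration gives the robot as it stands.
- The arm moves only by the tool arm_command, never from a script. Its argument "plan" is one flat list of numbers, 7 for each row, row after row: the turn, a rotation vector about the world's x, y, z as a fraction of full scale, then the shift along the world's x, y, z as a fraction of full scale, then the gripper command: -1 is shut, 1 is fully open, values between are in proportion. In form: [rx, ry, rz, tx, ty, tz, claw, rx, ry, rz, tx, ty, tz, claw, ...]. A call has 1 to 5 rows; each row shifts and turns the commanded pose from where the row before left it; what a row does not reach is not made up. Full scale, the value 1, is 0.025 m for a shift and 4 degrees for a turn. A row lasts 1/10 s, in which the tool goes at most 50 mm and 8.59 degrees, less where a joint would pass 70% of its speed; a pose out of reach is approached as far as the arm can. A call with a number of a shift or a turn outside -1 to 1 is refused whole. A call with a gripper value outside its range is refused whole. The fingers move at their own pace and stop on an object; "grip_force" is the grip in N (left out, the last holds). Time passes only in rows, so rows that do not move let the fingers close. It gives the time, the measured TCP pose, the force, the opening and the grip force at its end, in the units of the state.
- robot.read_state(): the state, without advancing time (a new reading comes with each control period).
- get_image(name): name is "side" or "top" or "wrist"; returns the picture (420x560x3 uint8, blue, green, red); there is no depth.
- get_calibration(name): a dict with "vfov" (degrees; the focal length in pixels is half the picture's height over the tangent of half this angle, whatever the lens; pixels are square), "cx", "cy" (the principal point, pixels), "R" (3x3) and "t" (3): a world point X has camera coordinates R X + t. Camera axes: x right, y down, z forward; pixel columns grow to the right and rows downward; lengths in m; the calibration is good to about 2 mm. A picture is of the moment at which its call begins: read the wrist's pose just before it. get_calibration takes no time and is no camera call; for the wrist camera it gives the pose at the moment of the call.
- robot.finish_job(): hands the job in; it is judged then, once.
The state is a dict: "clock": time; "q": joint angles; "joint_velocities": joint speeds; "joint_efforts": joint torques, N m; "eef_pos": TCP position; "orientation": TCP orientation; "force": force on the tool from outside, world axes, zero at the start; "wrist_torque": the same for the moment, N m; "finger_gap": finger opening in m; "gripper_force": force on a finger pad.
Only numpy, scipy, OpenCV 4.12 (cv2) and the standard library are available. Lean on these libraries where they do the work, as an engineer would, in place of code of your own. Each camera call takes 0.05 s, during which the arm holds its last target. There are 200 camera calls.

### The job

Take the label holder with the red card out of its wooden block and push it down behind the front lip of the paint rack, in the bay right in front of the red pot, until its sprung seat is fully down and it is home. It springs up again if let go, so finish while you are still holding it pressed home; leave the pots and the other loose things on the table where they are.

Things in the scene. Friction and masses are not known exactly. Their poses are not given: they have to be found in the camera images.
- label_holder: Loose white plastic label holder standing upright, about 60 g: a plate 6 mm thick (its x), 60 mm wide (its y), 90 mm tall (its z); the same from both faces, with a red card on each. Its origin is the centre of its underside. The lowest 4 mm are only 3 mm thick, to lead in. Its top 28 mm (62 to 90 mm above the origin) are a black grip bar 12 mm thick (x) and 60 mm wide (y), made to be pinched from above across its thickness.
- stand: Fixed dark wooden block, 60 (x) x 110 (y) x 30 mm, in which the holder stands at the start, in a slot 9 mm wide along the block's y; the slot's floor is 10 mm above the table, so the slot is 20 mm deep. Origin: centre of its underside. It can be at either side of the rack.
- rack: Fixed wooden paint rack, 150 (x) x 290 mm (y), origin at the centre of its underside on the table, its front (-x) towards the robot, turned a little. Three bays of a narrow open-topped channel run along its front behind an aluminium lip; in each lies a yellow sprung seat. A pot stands behind each bay on the deck, 20 mm above the table, with a rim up to 50 mm around.
- bay_right (a point): Middle of the channel at the bay towards the rack's -y end (the robot's right), 46 mm above the table. Its axes are the rack's. The channel is 10 mm wide (x) up to here, 60 mm in front of the rack's origin, between a 5 mm lip and a riser; steel dividers as high as this point leave each bay 84 mm long (y).
- bay_middle (a point): The same point of the middle bay, 88 mm to the left of bay_right. Above these points the channel's lip and riser flare outward like a funnel, to a mouth about 23 mm wide, ending 56 mm (lip, front) and 60 mm (riser, behind) above the table.
- bay_left (a point): The same point of the bay towards the rack's +y end (the robot's left), 88 mm beyond bay_middle.
- seat_right (a joint): How far the sprung seat of the right bay is pressed down, m: 0 free (its top 22 mm above the table), 0.010 fully down against a hard stop (its top 12 mm above the table). It takes 3 N to start and 8 N at the stop, and springs back when released.
- seat_middle (a joint): The same for the middle bay.
- seat_left (a joint): The same for the left bay.
- red_pot: Clear pot of red paint with a red lid, 48 mm across, 48 mm tall, loose on the rack's deck 65 mm behind the middle of one bay's channel: it shows which bay is meant. Origin: centre of its underside.
- blue_pot: The same with blue paint and lid, behind another bay. To be left alone.
- yellow_pot: The same with yellow paint and lid, behind another bay. To be left alone.
- brush_jar: Loose blue ceramic jar 70 mm across with brushes, 146 mm tall in all, on the other side of the rack from the block. To be left alone.
- ink_roller: Loose black rubber roller 90 mm long with a red handle, 200 mm long in all, lying to the left of the rack. To be left alone.
- tape_roll: Loose roll of tape, 100 mm across, 24 mm tall, at the left. To be left alone.
- medium_bottle: Loose amber bottle, 48 mm across, 85 mm tall, to the right of the rack. To be left alone.
- rinse_bowl: Loose white bowl, 110 mm across, 45 mm tall, at the right. To be left alone.

How it is judged:
On the way, in this order (a step that is already met when the one before it is completed fails the run):
1. the holder has been lifted clear out of its block (height (world z) of label_holder above 0.034 m), for 0.1 s.
2. its foot is behind the lip of the bay in front of the red pot (height (world z) of label_holder below 0.04 m and ((horizontal distance between red_pot and bay_right below 0.085 m and horizontal distance between label_holder and bay_right below 0.016 m) or (horizontal distance between red_pot and bay_middle below 0.085 m and horizontal distance between label_holder and bay_middle below 0.016 m) or (horizontal distance between red_pot and bay_left below 0.085 m and horizontal distance between label_holder and bay_left below 0.016 m))), for 0.05 s.
At the end, for the whole second after the job is handed in: Fingers still hold the holder (over 1 N), at rest, upright within 0.15 rad and square to the rack within 0.1 rad, in the bay in front of the red pot (within 16 mm of its middle), underside below 16.5 mm, that bay's seat pressed down more than 7.5 of its 10 mm (((horizontal distance between red_pot and bay_right below 0.085 m and horizontal distance between label_holder and bay_right below 0.016 m and value of joint seat_right above 0.0075 m) or (horizontal distance between red_pot and bay_middle below 0.085 m and horizontal distance between label_holder and bay_middle below 0.016 m and value of joint seat_middle above 0.0075 m) or (horizontal distance between red_pot and bay_left below 0.085 m and horizontal distance between label_holder and bay_left below 0.016 m and value of joint seat_left above 0.0075 m)) and height (world z) of label_holder below 0.0165 m and angle between label_holder's own z axis and vertical below 0.15 rad and angle between the x axis of label_holder and the x axis of rack, either way round below 0.1 rad and contact force between label_holder and the fingers above 1 N and linear speed of label_holder below 0.02 m/s); the arm keeps its last pose, push and grip.
It fails at once if a pot or another thing on the table was moved more than 30 mm or tipped (distance of any of red_pot, blue_pot, yellow_pot, brush_jar, ink_roller, tape_roll, medium_bottle, rinse_bowl from where it was at the start of the episode above 0.03 m or angle between any of red_pot, blue_pot, yellow_pot, brush_jar, ink_roller, tape_roll, medium_bottle, rinse_bowl's own z axis and vertical above 0.4 rad).
It also fails if it takes over 35 s, if anything falls off the work surface, if the arm or the gripper's body presses on something with over 40 N, if the wrist force passes 120 N, or if a joint passes its speed limit or range.

## Working session

There is one attempt and no reset: what is moved stays moved. The work goes in short steps, Python scripts to look and compute and a tool call to move; the robot and the scene stay as the last step left them, time stands still between calls to the robot, and variables do not carry over. Pictures are saved under pics/ and viewed, at most 10 in all, crops included, and the job is handed in when it is done.

Besides the shell and the picture viewer there is one more tool, called after "Call:" as name(argument=value, ...) on one line, values as JSON. arm_command: Moves the arm, as the interface text tells. Its arguments: {"type":"object","properties":{"plan":{"type":"array"},"grip_force":{"type":"number"}},"required":["plan"]}

```bash
mkdir -p pics; cat > h.py <<'E'
import numpy as np, cv2
from plant import robot, get_image, get_calibration
def ray(name,u,v,z,c=None):
    c=c or get_calibration(name); R=np.array(c['R']);t=np.array(c['t'])
    f=210/np.tan(np.radians(c['vfov'])/2)
    C=-R.T@t; d=R.T@np.array([(u-c['cx'])/f,(v-c['cy'])/f,1])
    return C+d*(z-C[2])/d[2]
def proj(name,X,c=None):
    c=c or get_calibration(name); p=np.array(c['R'])@np.array(X)+np.array(c['t'])
    f=210/np.tan(np.radians(c['vfov'])/2)
    return np.array([c['cx']+f*p[0]/p[2],c['cy']+f*p[1]/p[2]])
E
python3 - <<'E'
from h import *
for n in('top','side'):
    cv2.imwrite(f'pics/{n}0.png',get_image(n)); c=get_calibration(n); print(n,c)
s=robot.read_state();print(s)
E
```

```text
top {'vfov': 51.282281806082395, 'cx': 273.7550635490762, 'cy': 204.47311379780925, 'R': array([[ 1.37087179e-02, -9.99905909e-01,  4.94872419e-04],
       [-9.96456775e-01, -1.37025000e-02, -8.29827467e-02],
       [ 8.29817198e-02,  6.44468090e-04, -9.96550861e-01]]), 't': array([0.00887033, 0.56158877, 1.42365009])}
side {'vfov': 56.43893146840557, 'cx': 280.7649082809925, 'cy': 208.91617862143886, 'R': array([[-0.74723638, -0.66451399,  0.00767784],
       [-0.44159703,  0.48786953, -0.75297768],
       [ 0.49661841, -0.56604283, -0.65800127]]), 't': array([0.4191588 , 0.29519424, 0.83924605])}
{'clock': 0.1, 'q': array([ 1.18409008,  0.32174175, -0.0700705 ,  1.45156158,  0.02261641,
        1.37079217, -0.05688801]), 'joint_velocities': array([ 1.29979685e-03, -1.52390447e-03,  1.31948268e-03, -3.06660436e-03,
        8.87146180e-05, -1.47339681e-03, -1.06851975e-03]), 'joint_efforts': array([-1.79034587e-04, -4.92569447e+01, -4.05757986e-01, -3.13399422e+01,
       -6.43609185e-02,  3.94436123e-02,  3.80152665e-05]), 'eef_pos': array([ 0.25340625, -0.59815948,  0.29127099]), 'orientation': array([ 9.79983082e-01,  1.99078933e-01, -2.26323223e-04, -8.27842396e-04]), 'force': array([ 0.68223842,  0.30555294, -0.9719558 ]), 'wrist_torque': array([-0.00261725, -0.05071037, -0.05394365]), 'gripper_force': 0.0, 'finger_gap': 0.08696788078111223}
```

View pics/top0.png

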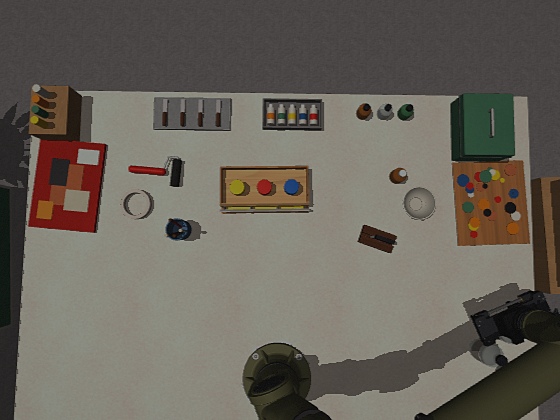

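View pics/side0.png

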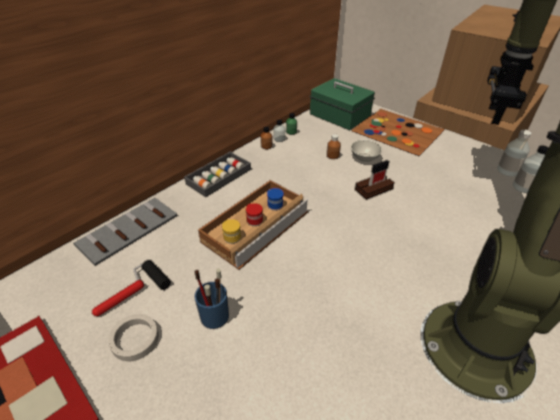

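The top view shows the red pot (265,187) behind the middle bay. The stand is at about (378,238) and the rack's front runs from (222,210) to (312,211). Next I'll enlarge both.

```bash
python3 - <<'E'
from h import *
im=cv2.imread('pics/top0.png')
a=cv2.resize(im[158:222,212:322],None,fx=7,fy=7,interpolation=cv2.INTER_CUBIC)[:, :770]
b=cv2.resize(im[216:262,345:415],None,fx=7,fy=7,interpolation=cv2.INTER_CUBIC)
b=b[:150*2]
cv2.imwrite('pics/a.png',a[:600]);
b=cv2.resize(im[218:260,345:412],None,fx=10,fy=10,interpolation=cv2.INTER_CUBIC);cv2.imwrite('pics/b.png',b)
print('red lid',ray('top',264.5,187,.068))
for p in [(378,238)]: print(ray('top',*p,.03))
E
```

```text
red lid [0.61366254 0.04708197 0.068     ]
[ 0.45549114 -0.32595489  0.03      ]
```

View pics/a.png

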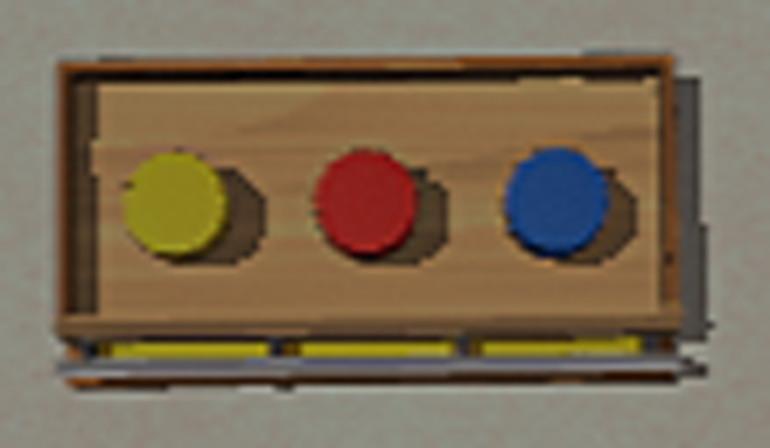

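View pics/b.png

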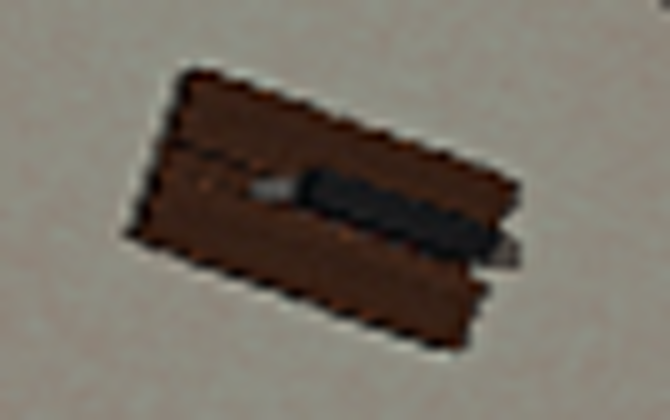

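In the crops the grip bar runs from (375.5,236.8) to (395,242) in full-image pixels, tilted about 15°. The red, yellow and blue lids are level at about v=187, and the lip line is at about v=210.6.

```bash
python3 - <<'E'
from h import *
A=lambda p,z:ray('top',212+p[0]/7-.4,158+p[1]/7-.4,z)
B=lambda p,z:ray('top',345+p[0]/10-.4,218+p[1]/10-.4,z)
Y,R,L=[A(p,.068) for p in((174,203),(365,202),(556,202))]
print('lids',Y,R,L)
d=Y-L; yaw=np.arctan2(-d[0],d[1]); print('rack yaw',yaw)
l0,l1=A((60,368),.056),A((690,368),.056); print('lip',l0,l1,np.arctan2(-(l0-l1)[0],(l0-l1)[1]))
x=np.array([np.cos(yaw),np.sin(yaw),0]); print('bay_mid',R-.065*x)
print('dividers mid',(A((280,345),.046)+A((463,345),.046))/2)
b0,b1=B((303,190),.1),B((500,240),.1)
print('bar',b0,b1,(b0+b1)/2,np.linalg.norm(b0-b1)); d=b0-b1; print('holder yaw',np.arctan2(-d[0],d[1]))
c=[B(p,.03) for p in((190,70),(518,185),(460,350),(130,235))]
print('stand',c,np.mean(c,0)); d=c[0]-c[1]; print(np.arctan2(-d[0],d[1]))
d=c[3]-c[2]; print(np.arctan2(-d[0],d[1]))
from scipy.spatial.transform import Rotation as Rt
s=robot.read_state(); print(Rt.from_quat(s['orientation']).as_matrix().round(3))
E
```

```text
lids [0.6137157  0.13727249 0.068     ] [0.61538651 0.04954385 0.068     ] [ 0.6165949  -0.03819986  0.068     ]
rack yaw 0.016406765767371715
lip [0.53785479 0.18930071 0.056     ] [ 0.5418487  -0.10127709  0.056     ] 0.013743873718412986
bay_mid [0.55039525 0.04847746 0.068     ]
dividers mid [0.55124387 0.04601106 0.046     ]
bar [ 0.45901489 -0.29967138  0.1       ] [ 0.44434338 -0.36085549  0.1       ] [ 0.45167913 -0.33026344  0.1       ] 0.06291859266404151
holder yaw -0.23534916259995836
stand [array([ 0.49867455, -0.27898874,  0.03      ]), array([ 0.46251856, -0.38621528,  0.03      ]), array([ 0.40854941, -0.36677774,  0.03      ]), array([ 0.4444681 , -0.25919087,  0.03      ])] [ 0.45355265 -0.32279316  0.03      ]
-0.3252197756804052
-0.32222225802900767
[[ 0.921  0.39  -0.001]
 [ 0.39  -0.921  0.002]
 [-0.    -0.002 -1.   ]]
```

Call:
arm_command(plan=[0,0,0.81,0.53,0.72,-0.13,1,0,0,0.81,0.53,0.72,-0.13,1,0,0,0.81,0.53,0.72,-0.13,1,0,0,0.81,0.53,0.72,-0.13,1,0,0,0.81,0.53,0.72,-0.13,1])

```text
clock: 0.6
eef_pos: [0.3208, -0.507, 0.2757]
orientation: [0.941, 0.337, -0.0, -0.0]
force: [1.0, 0.3, 1.2]
finger_gap: 0.0866
gripper_force: 0.0
```

Call:
arm_command(plan=[0,0,0.81,0.53,0.72,-0.13,1,0,0,0.81,0.53,0.72,-0.13,1,0,0,0.81,0.53,0.72,-0.13,1,0,0,0.81,0.53,0.72,-0.13,1,0,0,0.81,0.53,0.72,-0.13,1])

```text
clock: 1.1
eef_pos: [0.3872, -0.417, 0.2596]
orientation: [0.884, 0.467, 0.0, 0.0]
force: [-0.1, 0.3, -0.0]
finger_gap: 0.0871
gripper_force: 0.0
```

Call:
arm_command(plan=[0,0,0.81,0.53,0.72,-0.13,1,0,0,0.81,0.53,0.72,-0.13,1,0,0,0.81,0.53,0.72,-0.13,1,0,0,0.81,0.53,0.72,-0.13,1,0,0,0.81,0.53,0.72,-0.13,1])

```text
clock: 1.6
eef_pos: [0.4534, -0.327, 0.2433]
orientation: [0.81, 0.587, 0.0, 0.0]
force: [-0.5, -0.1, -0.5]
finger_gap: 0.0872
gripper_force: 0.0
```

Call:
arm_command(plan=[0,0,0,0,0,0,1,0,0,0,0,0,0,1])

```text
clock: 1.8
eef_pos: [0.4527, -0.3281, 0.2434]
orientation: [0.811, 0.585, -0.0, 0.0]
force: [-0.2, -0.5, 0.0]
finger_gap: 0.0867
gripper_force: 0.0
```

```bash
python3 - <<'E'
from h import *
import json
s=robot.read_state(); c=get_calibration('wrist'); im=get_image('wrist'); cv2.imwrite('pics/w1.png',im)
print(s['clock'],s['eef_pos'],s['orientation'],s['q'].round(2))
import pickle; pickle.dump(c,open('w1.pkl','wb'))
for X in ([.4517,-.3303,.1],[.4535,-.3228,.03]): print(proj('wrist',X,c))
E
```

```text
1.8 [ 0.45271071 -0.32806085  0.24340512] [ 8.10751986e-01  5.85389748e-01 -2.41906467e-04  3.69880137e-05] [ 0.91  0.18 -0.36  1.74  0.07  1.24  0.21]
[279.04365277 222.04830295]
[278.60715527 193.31036377]
```

View pics/w1.png

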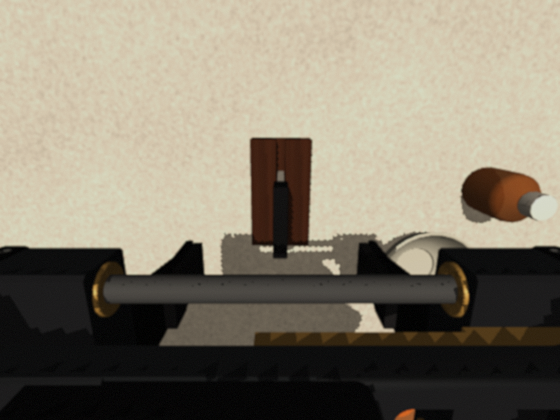

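The wrist view shows the grip bar vertical in the picture, from (281,181) to (280,256), and the block edges parallel to it. So the gripper is aligned with the holder.

```bash
python3 - <<'E'
from h import *
import pickle; c=pickle.load(open('w1.pkl','rb'))
a,b=ray('wrist',281,182,.1,c),ray('wrist',280.3,256,.1,c); print(a,b,(a+b)/2,np.linalg.norm(a-b)); d=a-b
print('yaw',np.arctan2(-d[0],d[1]) )
print('stand', [ray('wrist',*p,.03,c) for p in((281,139),(281,243))])
from scipy.spatial.transform import Rotation as Rt
m=Rt.from_quat(robot.read_state()['orientation']).as_matrix();print('tool y yaw',np.arctan2(m[1,1],m[0,1]))
for z in(.1,.05): print(proj('wrist',[.4527,-.3281,z],c))
E
```

```text
[ 0.46334162 -0.30016015  0.1       ] [ 0.44341357 -0.35838567  0.1       ] [ 0.45337759 -0.32927291  0.1       ] 0.06154135630411511
yaw -0.3297595899093448
stand [array([ 0.47256519, -0.27298512,  0.03      ]), array([ 0.43894196, -0.37430266,  0.03      ])]
tool y yaw -0.3221117991435852
[279.36144365 219.16366539]
[279.48169125 203.38245771]
```

Call:
arm_command(plan=[0,0,0,0.03,-0.04,-0.9,1,0,0,0,0,0,-0.9,1,0,0,0,0,0,-0.9,1,0,0,0,0,0,-0.9,1,0,0,0,0,0,-0.66,1], grip_force=35)

```text
clock: 2.35
eef_pos: [0.4517, -0.3308, 0.1356]
orientation: [0.812, 0.584, -0.001, -0.0]
force: [-0.4, 0.1, 0.3]
finger_gap: 0.0875
gripper_force: 0.0
```

Call:
arm_command(plan=[0,0,0,0,0,0,-1,0,0,0,0,0,0,-1,0,0,0,0,0,0,-1,0,0,0,0,0,0,-1,0,0,0,0,0,0,-1])

```text
clock: 2.85
eef_pos: [0.4535, -0.3299, 0.138]
orientation: [0.811, 0.585, 0.0, 0.001]
force: [0.5, -0.0, -0.0]
finger_gap: 0.0547
gripper_force: 0.0
```

Call:
arm_command(plan=[0,0,0,0,0,0,-1,0,0,0,0,0,0,-1,0,0,0,0,0,0,-1])

```text
clock: 3.15
eef_pos: [0.4531, -0.3295, 0.1371]
orientation: [0.811, 0.585, 0.0, 0.0]
force: [-0.1, 0.4, 0.1]
finger_gap: 0.0312
gripper_force: 0.0
```

Call:
arm_command(plan=[0,0,0,0,0,0,-1,0,0,0,0,0,0,-1,0,0,0,0,0,0,-1,0,0,0,0,0,0,-1,0,0,0,0,0,0,-1])

```text
clock: 3.65
eef_pos: [0.4531, -0.3295, 0.137]
orientation: [0.811, 0.585, 0.0, 0.0]
force: [-0.4, -0.4, 0.4]
finger_gap: 0.0116
gripper_force: 35.0
```

Call:
arm_command(plan=[0,0,0,0,0,0.3,-1,0,0,0,0,0,0.5,-1,0,0,0,0,0,1,-1,0,0,0,0,0,1,-1,0,0,0,0,0,1,-1])

```text
clock: 4.15
eef_pos: [0.4532, -0.3295, 0.2342]
orientation: [0.811, 0.585, 0.0, 0.001]
force: [0.3, 0.5, -1.1]
finger_gap: 0.0118
gripper_force: 35.0
```

Call:
arm_command(plan=[0,0,0.3,0.24,0.94,0,-1,0,0,0.3,0.24,0.94,0,-1,0,0,0.3,0.24,0.94,0,-1,0,0,0.3,0.24,0.94,0,-1,0,0,0.3,0.24,0.94,0,-1])

```text
clock: 4.65
eef_pos: [0.4833, -0.209, 0.2313]
orientation: [0.778, 0.628, -0.0, -0.001]
force: [-0.5, 0.1, -0.6]
finger_gap: 0.0121
gripper_force: 35.0
```

Call:
arm_command(plan=[0,0,0.3,0.24,0.94,0,-1,0,0,0.3,0.24,0.94,0,-1,0,0,0.3,0.24,0.94,0,-1,0,0,0.3,0.24,0.94,0,-1,0,0,0.3,0.24,0.94,0,-1])

```text
clock: 5.15
eef_pos: [0.5135, -0.0926, 0.2321]
orientation: [0.745, 0.667, 0.0, 0.0]
force: [0.2, -0.0, -1.0]
finger_gap: 0.0121
gripper_force: 35.0
```

Call:
arm_command(plan=[0,0,0.3,0.24,0.94,0,-1,0,0,0.3,0.24,0.94,0,-1,0,0,0.3,0.24,0.94,0,-1,0,0,0.3,0.24,0.94,0,-1,0,0,0.3,0.24,0.94,0,-1])

```text
clock: 5.65
eef_pos: [0.5434, 0.025, 0.2321]
orientation: [0.709, 0.705, 0.0, 0.0]
force: [-0.3, 0.1, -0.1]
finger_gap: 0.012
gripper_force: 35.0
```

Call:
arm_command(plan=[0,0,0.33,0.24,0.94,0,-1,0,0,0,0,0,0,-1,0,0,0,0,0,0,-1,0,0,0,0,0,0,-1])

```text
clock: 6.05
eef_pos: [0.549, 0.0456, 0.2318]
orientation: [0.702, 0.712, -0.0, 0.0]
force: [-0.4, -0.4, -1.3]
finger_gap: 0.0117
gripper_force: 35.0
```

```bash
python3 - <<'E'
from h import *
import pickle
from scipy.spatial.transform import Rotation as Rt
s=robot.read_state(); c=get_calibration('wrist'); im=get_image('wrist'); cv2.imwrite('pics/w2.png',im)
pickle.dump(c,open('w2.pkl','wb')); side=get_image('side'); cv2.imwrite('pics/s2.png',cv2.resize(side[120:280,170:340],None,fx=3.5,fy=3.5,interpolation=cv2.INTER_CUBIC))
m=Rt.from_quat(s['orientation']).as_matrix();print(s['clock'],s['eef_pos'],s['finger_gap'],np.arctan2(m[1,1],m[0,1]),m[:,2])
for X in ([.5508,.0475,.046],): print(proj('wrist',X,c),proj('side',X))
E
```

```text
6.05 [0.54899781 0.04562145 0.23181601] 0.011734166325596145 0.01421040717294934 [-4.33443221e-04 -7.82352069e-04 -9.99999600e-01]
[281.48964591 203.17208753] [272.00501087 223.92960527]
```

View pics/w2.png

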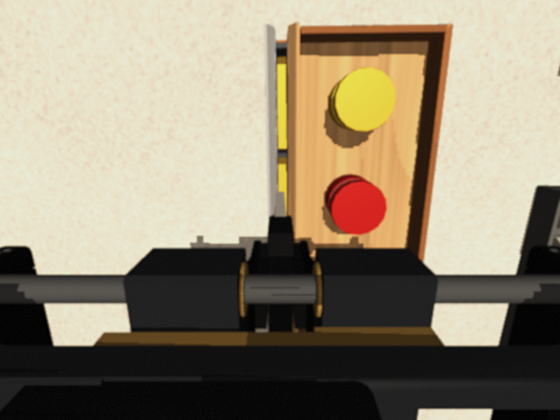

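View pics/s2.png

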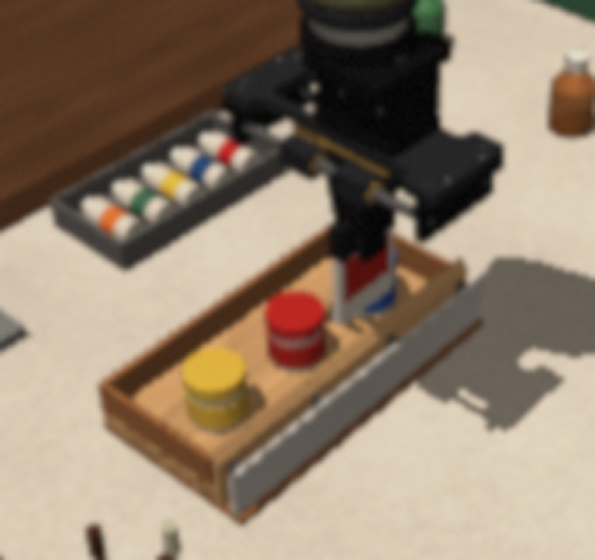

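The wrist view shows the left bay's dividers at about (281,46) and (282,154), with the yellow seat visible between them and red ahead-right at (358,207). The holder bar is just in front, in line with the channel.

```bash
python3 - <<'E'
from h import *
import pickle; c=pickle.load(open('w2.pkl','rb'))
W=lambda u,v,z:ray('wrist',u,v,z,c)
a,b=W(281.5,46,.046),W(282.3,154,.046); print('div',a,b,np.linalg.norm(a-b)); d=a-b
y=d/np.linalg.norm(d); print('yaw',np.arctan2(-d[0],d[1]),'baymid',b-.044*y)
r=W(357,208,.068); print('red lid',r, 'bay', r-.065*np.array([1,.015,0]))
# edges of channel & lip by row gradient
im=cv2.imread('pics/w2.png').astype(int)
for v in(80,120,180): print(v,[tuple(im[v,u]) for u in range(262,304,1)][::2] if v==120 else '')
g=cv2.imread('pics/w2.png',0)
hsv=cv2.cvtColor(cv2.imread('pics/w2.png'),cv2.COLOR_BGR2HSV)
for v in(70,100,130,170):
    m=[u for u in range(268,300) if 20<hsv[v,u,0]<35 and hsv[v,u,1]>180]; print(v,m[0],m[-1],W((m[0]+m[-1])/2,v,.022))
for v in range(40,60,3):print(v,W(281.5,v,.046)[:2])
E
```

```text
div [0.54892992 0.17869032 0.046     ] [0.55087364 0.09236354 0.046     ] 0.08634866035749002
yaw 0.02251207423866545 baymid [0.55186409 0.04837469 0.046     ]
red lid [0.61511335 0.04977266 0.068     ] bay [0.55011335 0.04879766 0.068     ]
80 
120 [(np.int64(199), np.int64(226), np.int64(232)), (np.int64(195), np.int64(219), np.int64(230)), (np.int64(190), np.int64(207), np.int64(217)), (np.int64(168), np.int64(183), np.int64(192)), (np.int64(138), np.int64(150), np.int64(159)), (np.int64(142), np.int64(155), np.int64(163)), (np.int64(140), np.int64(152), np.int64(160)), (np.int64(111), np.int64(139), np.int64(162)), (np.int64(66), np.int64(195), np.int64(224)), (np.int64(72), np.int64(218), np.int64(234)), (np.int64(71), np.int64(216), np.int64(232)), (np.int64(70), np.int64(215), np.int64(233)), (np.int64(50), np.int64(151), np.int64(176)), (np.int64(61), np.int64(101), np.int64(140)), (np.int64(63), np.int64(107), np.int64(151)), (np.int64(64), np.int64(108), np.int64(151)), (np.int64(70), np.int64(118), np.int64(163)), (np.int64(99), np.int64(162), np.int64(217)), (np.int64(111), np.int64(180), np.int64(232)), (np.int64(109), np.int64(177), np.int64(230)), (np.int64(113), np.int64(182), np.int64(232))]
180 Traceback (most recent call last):
  File "<stdin>", line 13, in <module>
IndexError: list index out of range
```

Call:
arm_command(plan=[0,0,0.03,0.08,0.1,-0.6,-1,0,0,0,0,0,-0.6,-1,0,0,0,0,0,-0.4,-1,0,0,0,0,0,-0.4,-1,0,0,0,0,0,-0.2,-1])

```text
clock: 6.65
eef_pos: [0.5504, 0.0488, 0.1754]
orientation: [0.701, 0.713, -0.001, -0.001]
force: [-1.5, -0.2, -0.9]
finger_gap: 0.0116
gripper_force: 35.0
```

Call:
arm_command(plan=[0,0,0,0,0,-0.2,-1,0,0,0,0,0,-0.2,-1,0,0,0,0,0,0,-1])

```text
clock: 6.95
eef_pos: [0.5509, 0.049, 0.1665]
orientation: [0.701, 0.713, -0.0, -0.0]
force: [-0.5, 0.5, -0.8]
finger_gap: 0.0118
gripper_force: 35.0
```

Call:
arm_command(plan=[0,0,0,0,0,-0.2,-1,0,0,0,0,0,-0.2,-1,0,0,0,0,0,-0.2,-1,0,0,0,0,0,-0.1,-1,0,0,0,0,0,0,-1])

```text
clock: 7.45
eef_pos: [0.551, 0.049, 0.1493]
orientation: [0.701, 0.713, -0.0, -0.0]
force: [0.7, 0.0, -0.8]
finger_gap: 0.0117
gripper_force: 35.0
```

Call:
arm_command(plan=[0,0,0,0,0,-0.1,-1,0,0,0,0,0,-0.1,-1,0,0,0,0,0,-0.1,-1,0,0,0,0,0,0,-1,0,0,0,0,0,0,-1])

```text
clock: 7.95
eef_pos: [0.5514, 0.0491, 0.1425]
orientation: [0.701, 0.713, 0.0, 0.0]
force: [-1.2, -1.0, 5.3]
finger_gap: 0.0117
gripper_force: 35.0
```

Call:
arm_command(plan=[0,0,0,0,0,-0.1,-1,0,0,0,0,0,-0.1,-1,0,0,0,0,0,0,-1,0,0,0,0,0,0,-1,0,0,0,0,0,0,-1], grip_force=50)

```text
clock: 8.45
eef_pos: [0.5517, 0.0492, 0.1388]
orientation: [0.701, 0.713, 0.0, 0.001]
force: [-3.7, -0.3, 13.4]
finger_gap: 0.0112
gripper_force: 50.0
```

Call:
arm_command(plan=[0,0,0,-0.03,0,-0.06,-1,0,0,0,0,0,0,-1,0,0,0,0,0,0,-1,0,0,0,0,0,0,-1])

```text
clock: 8.85
eef_pos: [0.5517, 0.0493, 0.1387]
orientation: [0.701, 0.713, 0.001, 0.001]
force: [-4.7, -0.9, 20.5]
finger_gap: 0.0116
gripper_force: 50.0
```

```bash
python3 - <<'E'
from h import *
s=robot.read_state();print(s['clock'],s['eef_pos'],s['force'],s['finger_gap'],s['gripper_force'],s['wrist_torque'])
side=get_image('side'); cv2.imwrite('pics/s3.png',cv2.resize(side[120:280,170:340],None,fx=3.5,fy=3.5,interpolation=cv2.INTER_CUBIC))
E
```

```text
8.85 [0.55166633 0.04925326 0.1387403 ] [-4.68597196 -0.91669701 20.52570209] 0.01155759121450816 50.005969709018245 [-0.21931669  1.32621201  0.00758604]
```

View pics/s3.png

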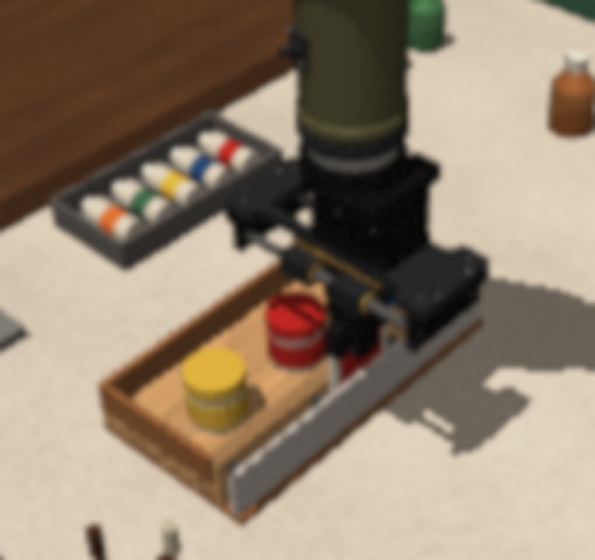

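The side view shows the holder down behind the lip in front of the red pot, with the pots undisturbed. The last step added 7 N with no travel and the foot is at about 12 mm, so the seat is on its hard stop.

```bash
python3 -c "
from h import *
print(robot.finish_job())"
```

```text
the job is handed in; nothing more can be done
None
```

I handed the job in with the red-card holder still gripped and pressed against the seat's hard stop in the middle bay, in front of the red pot; no verdict came back.

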